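Index the tube carousel one hole and lower the funnel into the open tube

TASK

Bring the one uncapped tube under the filling funnel: with closed fingertips press the dished plunger knob in and, keeping it pressed, push it round one hole, then let it spring up so that the carousel is locked again. Then push the funnel's front tab down as far as it goes, so that the spout stands in the open tube, and draw clear. Grip and lift nothing, leave the tubes untouched in their places, do not force the spout onto a tube, and leave the things round the carousel alone.

Things in the scene. Friction and masses are not known exactly. Their poses are not given: they have to be found in the camera images.
- carousel: Aluminium base of the tube carousel, 292 mm across, fixed. Origin on the turning axis at the table top; x points to the funnel's column (20 mm square, 262 mm tall, 172 mm from the axis), z up. Its steel index plate (top at 28 mm) has six holes. Above it turns the white tube table (92 mm radius, top 81 mm): six tube places, 62 mm from the axis, at 0 (under the funnel), 60, 120.. degrees from x.
- knob (a point): Middle of the floor of the plunger's black knob, the point to press: a round cup 48 mm across inside, 56 outside, rim 10 mm above this floor, so closed fingertips stand in it and can push it sideways. Floor 104 mm above the table top when up, on an arm of the turning table, 125 mm from the axis, at the start across from the funnel. It turns round the axis with the table and tubes.
- plunger (a joint): How far the knob is pressed down, m: 0 = up, locked in a hole; stop at 0.014. A spring lifts it: 4 N at 0, 9.6 N at the stop. At 0.009 its thick collar is out of the hole and the table is free; let go between holes it rides under the plate at 0.009, and snaps up by itself within about 4 mm of a hole.
- turntable (a joint): Angle of the turning table, rad, 0 at the start, positive = anticlockwise from above; a hole every 1.0472 (60 degrees). Turns lightly (about 1 N at the knob) while the plunger is pressed; locked, it has about 0.015 of play.
- station (a point): Fixed point on the funnel's axis, 62 mm from the turning axis along the carousel's x, 151 mm above the table top: where the middle of the open tube's rim must come.
- tab (a point): Middle of the top of the finger tab in front of the funnel, the point to push down: a round grey pad, 37 mm across, nearly over the turning axis, 42 mm in front of the funnel's rim; 234 mm above the table top when the funnel is fully up, 184 when fully down. Moves with the funnel.
- spout (a point): Lower end of the funnel's spout (12 mm across), 176 mm above the table top when fully up, 126 mm when fully down.
- funnel (a joint): How far the funnel is pushed down its slide, m: 0 = fully up, stop at 0.050; starts within 0.008 of the top. Friction slide: about 2 to 4 N moves it down, and it stays where it is left.
- tube_open: The only tube without a cap: clear, empty, 30 mm across, 112 mm tall, mouth 24 mm. Origin in the middle of its foot, 39 mm above the table top. It stands one place (60 degrees) to either side of the funnel. On the carousel's +y side: turn the table by -1.0472 rad; on the -y side: by +1.0472.
- tube_front: Capped tube, 34 mm across the cap, 116 mm tall, origin in the middle of its foot; under the funnel at the start.
- tube_capped: Capped tube as tube_front, in the place beside the funnel on the side away from the open tube.
- tube_spare: Capped tube as tube_front, in the place 120 degrees from the funnel on the carousel's +y side.
- beaker: Small empty glass beaker, 53 mm across, 67 mm tall, origin under its middle, left of the carousel; bystander.
- timer: Lab timer, 58 x 66 x 20 mm, origin under its middle, left of the carousel; bystander.
- petri: Petri dish, 90 mm across, 15 mm tall, origin under its middle, right of the carousel; bystander.
- marker: Marker pen, 136 mm long, 15 mm thick, lying in front at the table's edge, origin under its middle; bystander.

How it is judged:
By the outcome, as a careful person would: the job done as asked, in the order asked, and still so for the second after the job is handed in, with the robot touching nothing.
It also fails if it takes over 40 s, if anything falls off the work surface, if the arm or the gripper's body presses on something with over 40 N, if the wrist force passes 120 N, or if a joint passes its speed limit or range.

ROBOT

A 6-joint arm with a two-finger parallel gripper is mounted at the origin on a cart in front of the work surface, level with it; the furniture and walls round the work are solid. World frame = base frame: x ahead of the robot, y to its left, z up, the work surface at z = 0. Lengths are in m, angles in degrees, forces in N, time in s.
With the tool pointing down it reaches from about 0.375 to 0.9 m from the base axis. Payload 3.1 kg.
Tool frame: the origin (TCP) lies midway between the tips of the shut fingers; the grasp point (between the pads) lies 19 mm behind it (manip.grip_point_offset is the distance from the TCP to the grasp point, in m); z points along the fingers, y is the line along which they close (so a half turn about z gives the same grasp; the last joint's range is limited). The gripper opens to 87 mm and grips with 3 to 60 N. Pads are 19 mm wide; open, the fingers measure 117 mm over their backs; the gripper's body (75 mm by 190 mm) begins 51 mm behind the grasp point.
Start: joints at [-79.383, 30.224, 82.088, -0, 67.689, -10.227], TCP at [0.222, -0.584, 0.223] pointing down, gripper open.
Joint ranges: [-176.69, 176.69], [-43.24, 126.21], [12.49, 139.97], [-82, 262], [0, 151.66], [-163.58, 163.58]. Speed limits (degrees/s): [159.86, 159.86, 180, 180, 180, 180].

INTERFACE

Orientations are given as a 3x3 rotation matrix whose columns are the frame's x, y, z axes.
In Python, from cell import manip, imaging, telemetry gives the robot as it stands (manip), with the cameras (imaging) and the readings (telemetry).
- The arm moves only by the tool hand_motion, called as a command line: name --argument value ..., lists and objects as JSON in quotes. Schema: {"type":"object","properties":{"motion":{"type":"object","properties":{"rows":{"type":"array","items":{"type":"array","items":{"type":"number"},"minItems":5,"maxItems":5},"minItems":1,"maxItems":10}},"additionalProperties":false,"required":["rows"]},"only":{"type":"string"},"quiet":{"type":"boolean"},"lines":{"type":"string"}},"required":["motion"],"additionalProperties":false}. motion is an object whose key "rows" holds a list of rows, 1 to 10 of them, each of 5 numbers: the finger opening in m, then dx, dy, dz in m, then a turn about the tool's z in degrees; each row is the pose to reach, as a shift and turn from the pose commanded when the call began, along the tool's axes at that moment; what a row does not reach only later rows make up. A row lasts 1/10 s, in which the tool goes at most 0.05 m and 8.59 degrees, less where a joint would pass 70% of its speed; a pose out of reach is approached as far as the arm can. The fingers move at their own pace and stop on an object; the grip force is fixed at half the most. Time passes only in rows, so rows that do not move let the fingers close. The tool returns the time, the measured TCP pose, the force, the opening and the grip force at its end. only (a regular expression) keeps the lines of the reply that match it, lines (a string "A,B") keeps lines A to B, and quiet returns only ok. Input that does not fit is refused with a message, and nothing moves.
- telemetry.get_state(): the state, without advancing time (a new reading comes with each control period).
- imaging.get_image(name): name is "scene" or "side" or "wrist"; returns a dict with "img" (480x640x3 uint8, red, green, blue), "fovy" (degrees; the focal length in pixels is half the picture's height over the tangent of half this angle, whatever the lens; pixels are square), "cx", "cy" (the principal point, pixels), "world_from_camera" (4x4, takes a point from camera to world coordinates). Camera axes: x right, y down, z forward; pixel columns grow to the right and rows downward; lengths in m; the calibration is good to about 2 mm. A picture is of the moment at which its call begins. There is no depth.
- manip.job_done(): hands the job in; it is judged then, once.
The state is a dict: "time_s": time; "qpos": joint angles; "qd": joint speeds; "tau": joint torques, N m; "ee_pos": TCP position; "tcp_rot": TCP orientation; "contact_force": force on the tool from outside, world axes, zero at the start; "moment": the same for the moment, N m; "finger_gap": finger opening in m; "finger_force": force on a finger pad.
Only numpy, scipy, OpenCV 4.12 (cv2) and the standard library are available. Lean on these libraries where they do the work, as an engineer would, in place of code of your own. Each camera call takes 0.05 s, during which the arm holds its last target. There are 200 camera calls.

## Working session

There is one attempt and no reset: what is moved stays moved. The work goes in short steps, Python scripts to look and compute and a tool call to move; the robot and the scene stay as the last step left them, time stands still between calls to the robot, and variables do not carry over. Pictures are saved under pics/ and viewed, at most 10 in all, crops included, and the job is handed in when it is done.

```bash
mkdir -p pics; ls
```

Run:
```python
from cell import manip, imaging, telemetry
import cv2,numpy as np
for n in ["scene","side"]:
    d=imaging.get_image(n); cv2.imwrite(f"pics/{n}0.png",d["img"][:,:,::-1])
    print(n,d["fovy"],d["cx"],d["cy"],np.round(d["world_from_camera"],4).tolist())
s=telemetry.get_state();print(s["time_s"],s["ee_pos"],np.round(s["tcp_rot"],3).tolist(),s["finger_gap"])
```

```text
cell.py
pics
scene 44.91994861223577 319.5110637192171 245.67981986303974 [[-0.597, -0.4532, 0.662, -0.2557], [-0.8021, 0.3246, -0.5012, 0.4591], [0.0122, -0.8302, -0.5573, 0.8154], [0.0, 0.0, 0.0, 1.0]]
side 50.034323186489374 319.1384240872596 240.36106671853386 [[-0.8188, -0.3143, 0.4805, -0.0396], [-0.5741, 0.4387, -0.6914, 0.6717], [0.0065, -0.8419, -0.5396, 0.762], [0.0, 0.0, 0.0, 1.0]]
0.1 [ 0.22229478 -0.58342072  0.22165603] [[0.935, 0.356, -0.0], [0.356, -0.935, 0.002], [0.0, -0.002, -1.0]] 0.08671171101506037
```

View pics/scene0.png

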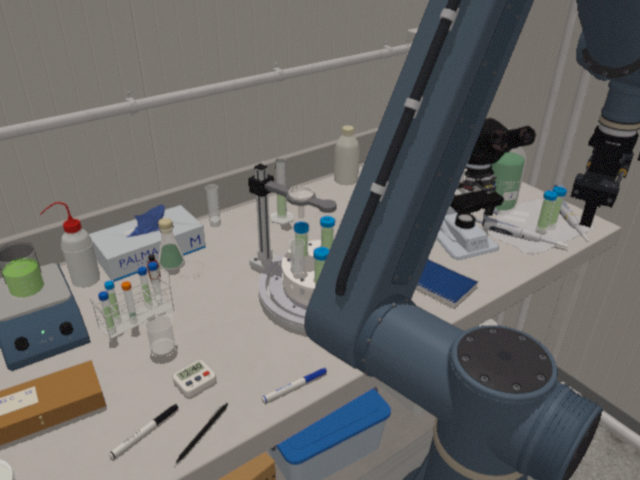

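View pics/side0.png

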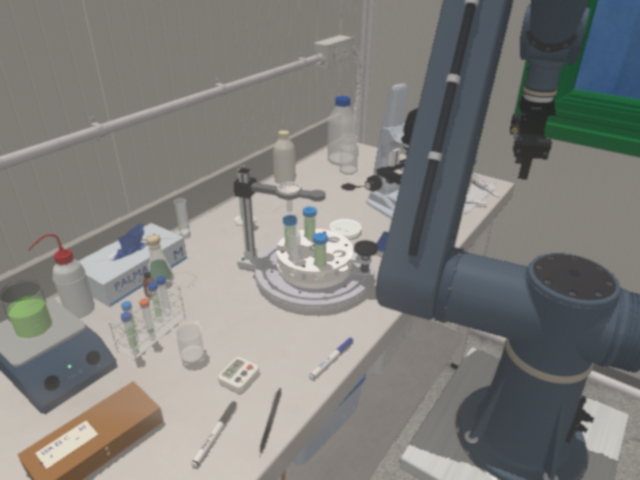

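The side view shows the whole carousel: column top about (244,178), tab about (317,195), knob about (366,248), three blue caps. I'll zoom in on it.

Run:
```python
import cv2
a=cv2.imread("pics/side0.png")[160:310,220:400]
cv2.imwrite("pics/z1.png",cv2.resize(a,(720,600),interpolation=cv2.INTER_CUBIC))
```

```text
(no output)
```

View pics/z1.png

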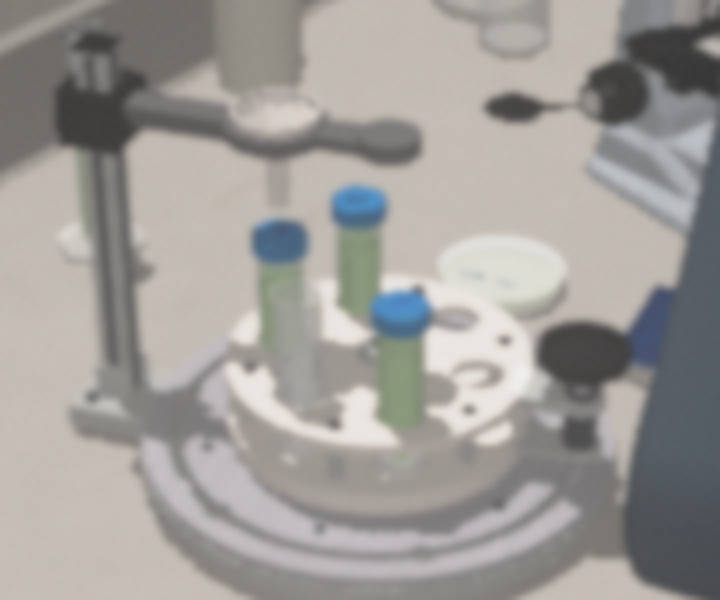

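The crop shows the open clear tube (mouth at crop (294,290)) in front of the front tube, with knob rim (585,345), tab (392,138), caps (280,232), (359,198), (401,303). I'll fit the pose to these.

Create h.py:
```python
import numpy as np,cv2
from scipy.optimize import least_squares
from cell import manip, imaging, telemetry
def cam(d):
    f=240/np.tan(np.radians(d["fovy"]/2)); return f,d["cx"],d["cy"],np.linalg.inv(np.array(d["world_from_camera"]))
def proj(c,P):
    f,cx,cy,M=c; p=np.atleast_2d(P)@M[:3,:3].T+M[:3,3]
    return np.c_[cx+f*p[:,0]/p[:,2],cy+f*p[:,1]/p[:,2]]
def place(q,L):
    L=np.array(L,float);c,s=np.cos(q[2]),np.sin(q[2])
    return np.c_[q[0]+c*L[:,0]-s*L[:,1],q[1]+s*L[:,0]+c*L[:,1],L[:,2]]
def tube(a,z): a=np.radians(a); return [.062*np.cos(a),.062*np.sin(a),z]
```

Run:
```python
from h import *
c=cam(imaging.get_image("side"))
px=np.array([[97,42],[585,345],[280,232],[359,198],[401,303],[294,290]])/4+[220,160]
for s in (1,-1):
    L=[[.172,0,.262],[-.125,0,.114],tube(0,.155),tube(-60*s,.155),tube(120,.155),tube(60*s,.151)]
    for y0 in (-1.5,0,1.5):
        r=least_squares(lambda q:(proj(c,place(q,L))-px).ravel(),[.6,0,y0],loss="soft_l1")
        print(s,r.x,r.cost,np.round(proj(c,place(r.x,L))-px,1).tolist())
    q=r.x
```

```text
1 [ 0.55395118 -0.16426905  0.29271726] 0.9792934244425766 [[-0.5, -1.0], [0.1, 0.2], [-0.2, -0.3], [0.0, -0.2], [0.0, 0.3], [0.6, 0.4]]
1 [ 0.55395118 -0.16426905  0.29271726] 0.9792934244426654 [[-0.5, -1.0], [0.1, 0.2], [-0.2, -0.3], [0.0, -0.2], [0.0, 0.3], [0.6, 0.4]]
1 [ 0.55395118 -0.16426905  0.29271728] 0.9792934244429552 [[-0.5, -1.0], [0.1, 0.2], [-0.2, -0.3], [0.0, -0.2], [0.0, 0.3], [0.6, 0.4]]
-1 [ 0.55372372 -0.16452075  0.30961394] 71.9758748695306 [[-0.9, -0.5], [0.5, -0.3], [-0.3, -0.1], [-15.2, 22.0], [0.7, 0.3], [16.0, -21.8]]
-1 [ 0.55372372 -0.16452075  0.30961326] 71.97587486919376 [[-0.9, -0.5], [0.5, -0.3], [-0.3, -0.1], [-15.2, 22.0], [0.7, 0.3], [16.0, -21.8]]
-1 [ 0.55372372 -0.16452075  0.30961333] 71.97587486917614 [[-0.9, -0.5], [0.5, -0.3], [-0.3, -0.1], [-15.2, 22.0], [0.7, 0.3], [16.0, -21.8]]
```

The fit is good to 0.7 px: axis (0.554,-0.164), yaw 16.8°, open tube on +y, so turn −60°. Now the offset to the knob.

Add to h.py:
```python
Q=[.55395,-.16427,.29272]
def go(target,yaw=None):
    s=telemetry.get_state();R=np.array(s["tcp_rot"]);p=np.array(s["ee_pos"])
    d=R.T@(np.array(target)-p); w=np.degrees(np.arctan2(R[1,0],R[0,0]))
    print("t",s["time_s"],"pos",np.round(p,4),"tool d",np.round(d,4),"yaw",round(w,1),"turn",None if yaw is None else round(w-yaw,1),"F",np.round(s["contact_force"],1))
def knob(deg,z):
    a=Q[2]+np.pi+np.radians(deg);return [Q[0]+.125*np.cos(a),Q[1]+.125*np.sin(a),z]
```

Run:
```python
from h import *
go(knob(0,.15),16.8)
c=cam(imaging.get_image("side"))
# tab: along carousel x from pixel at z~.23
f,cx,cy,M=c
for z in (.226,.23,.234):
    u=np.linalg.inv(M);ray=u[:3,:3]@[(318-cx)/f,(194-cy)/f,1];o=u[:3,3];P=o+ray*(z-o[2])/ray[2]
    dx=P[:2]-Q[:2];print(z,P,dx@[np.cos(Q[2]),np.sin(Q[2])],dx@[-np.sin(Q[2]),np.cos(Q[2])])
```

```text
t 0.15 pos [ 0.2223 -0.5835  0.2218] tool d [ 0.3344 -0.2826  0.0723] yaw 20.8 turn 4.0 F [-0.6 -0.6  0.8]
0.226 [ 0.55050882 -0.17161134  0.226     ] -0.005413199942286556 -0.006036075479761056
0.23 [ 0.54610453 -0.1653176   0.23      ] -0.007814038355015299 0.0012608353225617645
0.234 [ 0.54170024 -0.15902386  0.234     ] -0.010214876767744012 0.008557746124884691
```

hand_motion --motion '{"rows":[[0, 0.035, -0.03, 0, 0], [0, 0.07, -0.06, 0, 0], [0, 0.105, -0.09, 0, 0], [0, 0.14, -0.12, 0, 0], [0, 0.175, -0.15, 0, 0], [0, 0.21, -0.18, 0, 1], [0, 0.245, -0.21, 0, 2], [0, 0.28, -0.24, 0, 3], [0, 0.31, -0.265, 0.02, 4], [0, 0.334, -0.283, 0.05, 4]]}'

```text
time_s: 1.2
ee_pos: [0.4358, -0.1994, 0.1736]
tcp_rot: [[0.957, 0.291, 0.004], [0.291, -0.957, -0.003], [0.003, 0.004, -1.0]]
contact_force: [0.4, 0.2, -0.1]
finger_gap: 0.015
finger_force: 0.0
```

hand_motion --motion '{"rows":[[0, 0, 0, 0, 0], [0, 0, 0, 0, 0], [0, 0, 0, 0, 0]]}'

```text
time_s: 1.5
ee_pos: [0.4343, -0.2021, 0.1733]
tcp_rot: [[0.957, 0.289, 0.001], [0.289, -0.957, -0.002], [0.001, 0.002, -1.0]]
contact_force: [0.5, -0.6, 0.0]
finger_gap: 0.0012
finger_force: 0.0
```

Run:
```python
from h import *
go(knob(0,.106),16.8)
for n in ("side","wrist"):
    d=imaging.get_image(n);c=cam(d);cv2.imwrite(f"pics/{n}1.png",d["img"][:,:,::-1]);print(proj(c,[knob(0,.114),knob(0,.104)]))
a=cv2.imread("pics/side1.png")[160:310,220:400];b=cv2.imread("pics/wrist1.png")
cv2.imwrite("pics/p1.png",np.hstack([cv2.resize(a,(400,333),interpolation=cv2.INTER_CUBIC),cv2.resize(b,(400,333))]))
```

```text
t 1.5 pos [ 0.4343 -0.2021  0.1733] tool d [ 0.0005 -0.0018  0.0673] yaw 16.8 turn 0.0 F [ 0.5 -0.6  0. ]
[[366.3648144  246.47636423]
 [366.1215719  250.10040611]]
[[317.94063182 257.88320048]
 [317.93286163 253.04964813]]
```

View pics/p1.png

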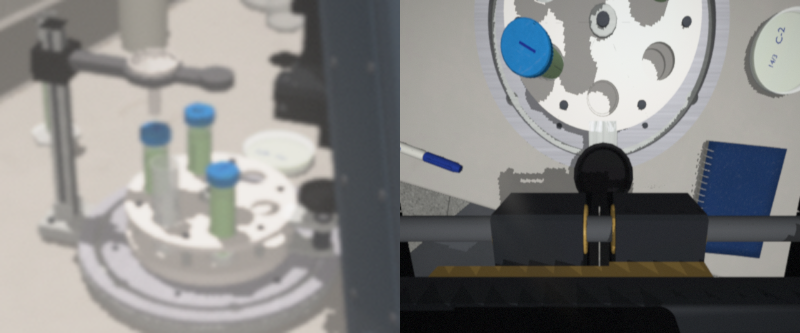

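Side view still matches; the wrist view shows the knob between px (280,·) and (371,·), a few mm off my prediction. I'll measure it numerically.

Run:
```python
from h import *
d=imaging.get_image("wrist");c=cam(d);g=cv2.cvtColor(d["img"],cv2.COLOR_RGB2GRAY)
for r in range(200,290,6):
    x=np.where(g[r,240:410]<60)[0]+240
    print(r,(x.min(),x.max(),len(x)) if len(x) else None)
t=np.radians(np.arange(0,360,45));k=np.array(knob(0,.114))
P=k+.028*np.c_[np.cos(t+Q[2]),np.sin(t+Q[2]),0*t]
print(np.round(proj(c,P)),c[0])
print(np.round(np.array(d["world_from_camera"]),3).tolist())
```

```text
200 None
206 (np.int64(323), np.int64(325), 3)
212 (np.int64(303), np.int64(347), 45)
218 (np.int64(294), np.int64(355), 62)
224 (np.int64(288), np.int64(362), 75)
230 (np.int64(284), np.int64(366), 83)
236 (np.int64(281), np.int64(368), 88)
242 (np.int64(279), np.int64(370), 92)
248 (np.int64(279), np.int64(371), 93)
254 (np.int64(278), np.int64(371), 94)
260 (np.int64(279), np.int64(370), 92)
266 (np.int64(281), np.int64(369), 89)
272 (np.int64(283), np.int64(367), 85)
278 (np.int64(240), np.int64(370), 131)
284 (np.int64(240), np.int64(409), 170)
[[318. 211.]
 [283. 225.]
 [270. 258.]
 [285. 289.]
 [318. 302.]
 [351. 289.]
 [366. 258.]
 [352. 225.]] 396.3958581972447
[[0.288, -0.926, -0.243, 0.5], [-0.958, -0.278, -0.075, -0.181], [0.002, 0.254, -0.967, 0.336], [0.0, 0.0, 0.0, 1.0]]
```

```bash
sed -i 's/^Q=.*/Q=[.5555,-.1657,.29272]/' h.py
```

hand_motion --motion '{"rows":[[0, 0.001, 0, 0.03, 0], [0, 0.001, 0, 0.055, 0], [0, 0.001, 0, 0.067, 0], [0, 0.001, 0, 0.073, 0], [0, 0.001, 0, 0.079, 0], [0, 0.001, 0, 0.0815, 0], [0, 0.001, 0, 0.0815, 0], [0, 0.001, 0, 0.0815, 0]]}'

```text
time_s: 2.45
ee_pos: [0.4342, -0.2013, 0.0924]
tcp_rot: [[0.957, 0.29, -0.001], [0.29, -0.957, -0.001], [-0.001, 0.001, -1.0]]
contact_force: [-3.7, -0.8, 8.2]
finger_gap: 0.0004
finger_force: 4.0
```

Run:
```python
from h import *
for a in (0,-10,-20,-30,-40,-50,-60):go(knob(a,.0915),16.8+a)
```

```text
t 2.45 pos [ 0.4342 -0.2013  0.0924] tool d [0.0014 0.0009 0.0009] yaw 16.8 turn 0.0 F [-3.7 -0.8  8.2]
t 2.45 pos [ 0.4342 -0.2013  0.0924] tool d [ 0.0034 -0.0208  0.0008] yaw 16.8 turn 10.0 F [-3.7 -0.8  8.2]
t 2.45 pos [ 0.4342 -0.2013  0.0924] tool d [ 0.009  -0.0418  0.0008] yaw 16.8 turn 20.0 F [-3.7 -0.8  8.2]
t 2.45 pos [ 0.4342 -0.2013  0.0924] tool d [ 0.0183 -0.0616  0.0008] yaw 16.8 turn 30.0 F [-3.7 -0.8  8.2]
t 2.45 pos [ 0.4342 -0.2013  0.0924] tool d [ 0.0308 -0.0794  0.0008] yaw 16.8 turn 40.0 F [-3.7 -0.8  8.2]
t 2.45 pos [ 0.4342 -0.2013  0.0924] tool d [ 0.0462 -0.0948  0.0007] yaw 16.8 turn 50.0 F [-3.7 -0.8  8.2]
t 2.45 pos [ 0.4342 -0.2013  0.0924] tool d [ 0.0641 -0.1073  0.0007] yaw 16.8 turn 60.0 F [-3.7 -0.8  8.2]
```

hand_motion --motion '{"rows":[[0, 0.001, 0, 0.003, 0], [0, 0.002, -0.01, 0.003, 5], [0, 0.004, -0.021, 0.003, 10], [0, 0.006, -0.031, 0.003, 15], [0, 0.009, -0.041, 0.003, 20], [0, 0.013, -0.051, 0.003, 25], [0, 0.018, -0.061, 0.003, 30], [0, 0.024, -0.070, 0.003, 35], [0, 0.031, -0.079, 0.003, 40], [0, 0.031, -0.079, 0.003, 40]]}'

```text
time_s: 3.45
ee_pos: [0.4422, -0.1155, 0.0902]
tcp_rot: [[0.919, -0.394, 0.002], [-0.394, -0.919, -0.001], [0.002, -0.0, -1.0]]
contact_force: [-3.0, 0.5, 15.8]
finger_gap: 0.0002
finger_force: 7.6
```

Run:
```python
from h import *
for a in (-45,-50,-55,-60,-65,-70):go(knob(a,.0895),16.8+a)
d=imaging.get_image("side");c=cam(d);cv2.imwrite("pics/side2.png",d["img"][:,:,::-1])
for a in (-35,-40,-45):print(a,((proj(c,[knob(a,.1)])-[220,160])*4).round())
a=d["img"][160:310,220:400,::-1];cv2.imwrite("pics/z2.png",cv2.resize(a,(720,600),interpolation=cv2.INTER_CUBIC))
```

```text
t 3.45 pos [ 0.4422 -0.1155  0.0902] tool d [-0.0006 -0.0094  0.0007] yaw -23.2 turn 5.0 F [-3.   0.5 15.8]
t 3.45 pos [ 0.4422 -0.1155  0.0902] tool d [ 0.0008 -0.0202  0.0007] yaw -23.2 turn 10.0 F [-3.   0.5 15.8]
t 3.45 pos [ 0.4422 -0.1155  0.0902] tool d [ 0.0032 -0.0309  0.0007] yaw -23.2 turn 15.0 F [-3.   0.5 15.8]
t 3.45 pos [ 0.4422 -0.1155  0.0902] tool d [ 0.0065 -0.0413  0.0008] yaw -23.2 turn 20.0 F [-3.   0.5 15.8]
t 3.45 pos [ 0.4422 -0.1155  0.0902] tool d [ 0.0107 -0.0513  0.0008] yaw -23.2 turn 25.0 F [-3.   0.5 15.8]
t 3.45 pos [ 0.4422 -0.1155  0.0902] tool d [ 0.0157 -0.061   0.0008] yaw -23.2 turn 30.0 F [-3.   0.5 15.8]
-35 [[512. 425.]]
-40 [[496. 432.]]
-45 [[479. 437.]]
```

View pics/z2.png

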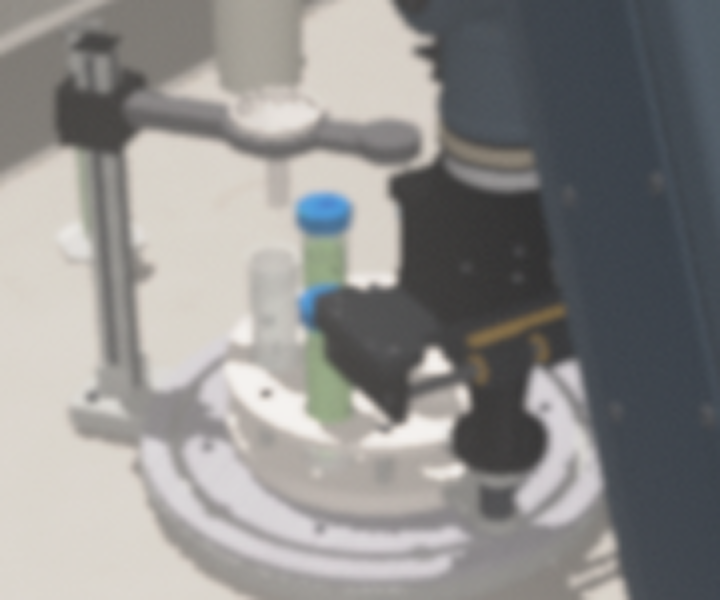

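Table is turning with the knob: open mouth at crop (274,260), cap of the former front tube at (324,210), knob about (500,430). Work out the angle.

Run:
```python
from h import *
c=cam(imaging.get_image("side"));q=[.55395,-.16427,.29272]
for a in (-30,-35,-40,-45,-50,-60):print(a,((proj(c,place(q,[tube(60+a,.151),tube(a,.155)]))-[220,160])*4).round().tolist())
```

```text
-30 [[273.0, 265.0], [311.0, 209.0]]
-35 [[272.0, 260.0], [318.0, 206.0]]
-40 [[272.0, 255.0], [325.0, 203.0]]
-45 [[273.0, 251.0], [333.0, 201.0]]
-50 [[274.0, 246.0], [342.0, 199.0]]
-60 [[279.0, 237.0], [359.0, 197.0]]
```

hand_motion --motion '{"rows":[[0, 0.001, -0.010, -0.001, 5], [0, 0.003, -0.020, -0.001, 10], [0, 0.005, -0.031, -0.001, 15], [0, 0.007, -0.041, -0.001, 20], [0, 0.007, -0.041, -0.001, 20], [0, 0.007, -0.041, -0.001, 20]]}'

```text
time_s: 4.15
ee_pos: [0.4653, -0.0812, 0.0908]
tcp_rot: [[0.729, -0.684, 0.003], [-0.684, -0.729, -0.001], [0.003, -0.001, -1.0]]
contact_force: [-0.1, 1.4, 8.9]
finger_gap: 0.0004
finger_force: 4.3
```

Run:
```python
from h import *
for a in (-60,-62,-64,-66):go(knob(a,.0895),16.8+a)
d=imaging.get_image("side");c=cam(d);cv2.imwrite("pics/side3.png",d["img"][:,:,::-1]);q=[.55395,-.16427,.29272]
for a in (-54,-56,-58,-60,-62,-64):print(a,((proj(c,place(q,[tube(60+a,.151),tube(a,.155)]))-[250,195])*8).round().tolist())
a=d["img"][195:270,250:350,::-1];cv2.imwrite("pics/z3.png",cv2.resize(a,(800,600),interpolation=cv2.INTER_CUBIC))
```

```text
t 4.15 pos [ 0.4653 -0.0812  0.0908] tool d [-0.0014 -0.0002  0.0013] yaw -43.2 turn 0.0 F [-0.1  1.4  8.9]
t 4.15 pos [ 0.4653 -0.0812  0.0908] tool d [-0.0014 -0.0046  0.0013] yaw -43.2 turn 2.0 F [-0.1  1.4  8.9]
t 4.15 pos [ 0.4653 -0.0812  0.0908] tool d [-0.0011 -0.0089  0.0013] yaw -43.2 turn 4.0 F [-0.1  1.4  8.9]
t 4.15 pos [ 0.4653 -0.0812  0.0908] tool d [-0.0007 -0.0133  0.0013] yaw -43.2 turn 6.0 F [-0.1  1.4  8.9]
-54 [[312.0, 204.0], [457.0, 117.0]]
-56 [[314.0, 201.0], [464.0, 116.0]]
-58 [[316.0, 197.0], [471.0, 115.0]]
-60 [[318.0, 194.0], [478.0, 114.0]]
-62 [[321.0, 190.0], [485.0, 113.0]]
-64 [[324.0, 187.0], [492.0, 113.0]]
```

View pics/z3.png

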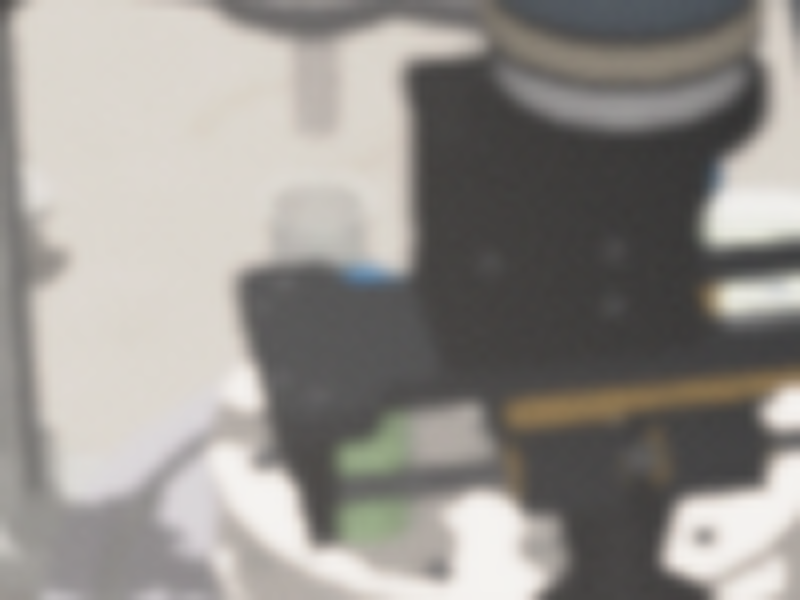

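The mouth stands at crop (319,197), near the spout axis (316), but this view hardly resolves the angle. The wrist view should do better.

Run:
```python
from h import *
d=imaging.get_image("wrist");c=cam(d)
for a in (-56,-60,-64):print(a,[proj(c,place(Q,[tube(x+a,z)])).round(0).tolist()[0] for x,z in ((0,.155),(120,.155),(60,.151),(180,.081),(240,.081))], proj(c,[knob(a,.105)]).round())
cv2.imwrite("pics/w3.png",d["img"][:,:,::-1])
```

```text
-56 [[295.0, -599.0], [94.0, 40.0], [39.0, -298.0], [330.0, 152.0], [458.0, 64.0]] [[341. 312.]]
-60 [[321.0, -600.0], [81.0, 22.0], [45.0, -324.0], [320.0, 152.0], [452.0, 74.0]] [[319. 313.]]
-64 [[347.0, -599.0], [70.0, 3.0], [54.0, -349.0], [309.0, 152.0], [446.0, 83.0]] [[298. 312.]]
```

View pics/w3.png

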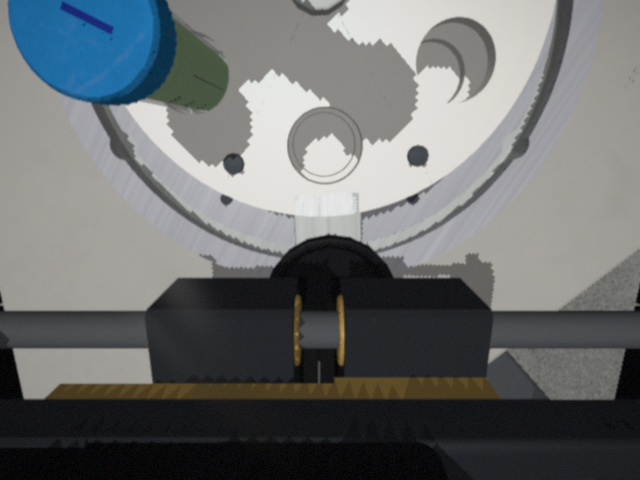

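Wrist view: dots at (233,163) and (417,155) are tilted 2.5°, and the knob centre at x≈332 agrees, so the table is at about −57.5°. Push 2.5° more and recheck the dots.

hand_motion --motion '{"rows":[[0, 0, -0.003, 0, 1.2], [0, 0, -0.0055, 0, 2.5], [0, 0, -0.0055, 0, 2.5], [0, 0, -0.0055, 0, 2.5]]}'

```text
time_s: 4.65
ee_pos: [0.469, -0.0774, 0.0908]
tcp_rot: [[0.698, -0.716, 0.003], [-0.716, -0.698, -0.001], [0.003, -0.002, -1.0]]
contact_force: [-0.5, 1.6, 9.4]
finger_gap: 0.0007
finger_force: 4.3
```

Add to h.py:
```python
def dots():
    d=imaging.get_image("wrist");g=cv2.cvtColor(d["img"],cv2.COLOR_RGB2GRAY)
    n,l,st,ce=cv2.connectedComponentsWithStats((g<75).astype(np.uint8))
    W=np.array(d["world_from_camera"]);f=240/np.tan(np.radians(d["fovy"]/2));o=[]
    for i in range(1,n):
        if 150<st[i,4]<700 and ce[i][1]<260:
            u,v=ce[i];r=W[:3,:3]@[(u-d["cx"])/f,(v-d["cy"])/f,1];P=W[:3,3]+r*(.081-W[2,3])/r[2]
            e=P[:2]-Q[:2];print(ce[i].round(1),st[i,4],P.round(4),"r",np.hypot(*e).round(4),"ang",(np.degrees(np.arctan2(e[1],e[0])-Q[2])%360).round(1));o.append(P)
    return o
```

Run:
```python
from h import *
go(knob(-60,.0895));dots()
```

```text
t 4.65 pos [ 0.469  -0.0774  0.0908] tool d [-0.0013  0.0052  0.0013] yaw -45.7 turn None F [-0.5  1.6  9.4]
[85.8 18.2] 474 [ 0.6137 -0.0939  0.081 ] r 0.0925 ang 34.2
[417.5 155.8] 217 [ 0.4812 -0.1493  0.081 ] r 0.0761 ang 150.8
[232.8 163.7] 204 [ 0.5353 -0.0919  0.081 ] r 0.0765 ang 88.5
```

Table now at −60.1°. Release straight up.

hand_motion --motion '{"rows":[[0, 0, 0, -0.004, 0], [0, 0, 0, -0.008, 0], [0, 0, 0, -0.012, 0], [0, 0, 0, -0.018, 0], [0, 0, 0, -0.03, 0], [0, 0, 0, -0.05, 0], [0, 0, 0, -0.08, 0], [0, 0, 0, -0.12, 0], [0, 0, 0, -0.16, 0], [0, 0, 0, -0.17, 0]]}'

```text
time_s: 5.7
ee_pos: [0.4704, -0.0782, 0.2637]
tcp_rot: [[0.699, -0.715, 0.009], [-0.715, -0.699, -0.004], [0.009, -0.004, -1.0]]
contact_force: [1.3, -1.5, 0.2]
finger_gap: 0.0005
finger_force: 0.0
```

Run:
```python
from h import *
for z in (.24,):
    go(place(Q,[[-.0085,0,z]])[0])
o=dots()
d=imaging.get_image("wrist");c=cam(d);print(proj(c,[knob(-60,.114),knob(-60,.104)]).round(),proj(c,place(Q,[[-.0085,0,.23],[.062,0,.151]])).round())
cv2.imwrite("pics/w4.png",np.hstack([cv2.resize(d["img"],(400,300)),cv2.resize(imaging.get_image("side")["img"][150:310,220:420],(400,300))])[:,:,::-1])
```

```text
t 5.7 pos [ 0.4704 -0.0782  0.2637] tool d [0.1179 0.0079 0.0247] yaw -45.7 turn None F [ 1.3 -1.5  0.2]
[201.8  13.7] 624 [ 0.651  -0.1296  0.081 ] r 0.1021 ang 3.9
[269.1  11.7] 232 [ 0.614  -0.1676  0.081 ] r 0.0586 ang 341.3
[393.2  13.7] 319 [ 0.5432 -0.2347  0.081 ] r 0.07 ang 243.1
[326.   54.5] 351 [ 0.5603 -0.1768  0.081 ] r 0.0121 ang 276.6
[[327. 228.]
 [327. 226.]] [[338.  21.]
 [232.  -0.]]
```

View pics/w4.png

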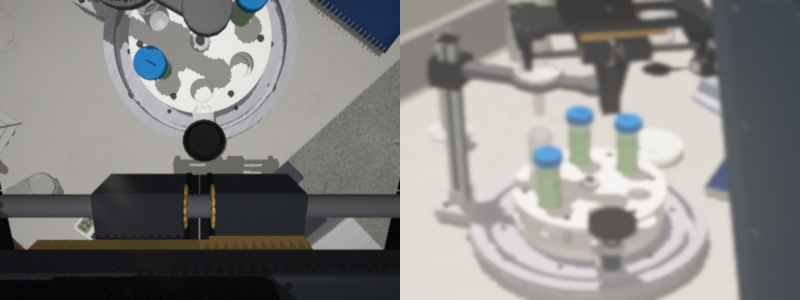

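Knob, table and open tube stand as expected (open tube under the spout in the right half, at about (540,135)). Check the knob height by blob fit and the offset to the tab.

Run:
```python
from h import *
d=imaging.get_image("side");c=cam(d);g=cv2.cvtColor(d["img"],cv2.COLOR_RGB2GRAY)
m=(g[240:290,300:355]<75).astype(np.uint8);n,l,st,ce=cv2.connectedComponentsWithStats(m)
for i in range(1,n):
    if st[i,4]>60:print(st[i],ce[i]+[300,240]); 
for r in range(255,285,2):
    x=np.where(g[r,300:355]<75)[0]+300;print(r,(x.min(),x.max()) if len(x) else None)
q=[.55395,-.16427,.29272]
for z in (.114,.105):
    a=q[2]+np.pi*2/3;k=np.array([q[0]+.125*np.cos(a),q[1]+.125*np.sin(a),z]);t=np.radians(np.arange(0,360,10))
    p=proj(c,k+.028*np.c_[np.cos(t),np.sin(t),0*t]);print(z,p.min(0),p.max(0))
go([.548,-.166,.236],16.8)
```

```text
255 None
257 None
259 None
261 None
263 None
265 None
267 None
269 None
271 None
273 None
275 None
277 None
279 None
281 None
283 None
0.114 [313.19933801 260.03648453] [339.09669632 275.15140651]
0.105 [313.19812075 263.3762348 ] [338.98244913 278.56759213]
t 5.9 pos [ 0.467  -0.0767  0.2582] tool d [0.1205 0.0044 0.022 ] yaw -45.7 turn -62.5 F [-0.3  0.3 -0.4]
```

Run:
```python
from h import *
d=imaging.get_image("side");g=cv2.cvtColor(d["img"],cv2.COLOR_RGB2GRAY)
print(g[250:290,324:329].mean(1).round().astype(int).tolist()); print(g[266:269,306:346].mean(0).round().astype(int).tolist())
```

```text
[244, 243, 237, 213, 185, 180, 180, 179, 176, 161, 129, 100, 88, 86, 87, 87, 89, 89, 89, 88, 89, 88, 88, 88, 86, 85, 87, 95, 111, 120, 115, 118, 138, 154, 158, 149, 127, 108, 101, 101]
[242, 244, 244, 244, 244, 243, 238, 211, 145, 98, 86, 87, 88, 88, 88, 89, 88, 89, 89, 89, 89, 88, 88, 89, 89, 88, 87, 87, 87, 86, 92, 115, 158, 198, 216, 221, 225, 231, 235, 238]
```

hand_motion --motion '{"rows":[[0, 0.04, 0.001, 0, 0], [0, 0.08, 0.003, 0, 0], [0, 0.11, 0.004, 0, 0], [0, 0.12, 0.005, 0, 0], [0, 0.12, 0.005, 0.005, 0], [0, 0.12, 0.005, 0.01, 0], [0, 0.12, 0.005, 0.01, 0]]}'

```text
time_s: 6.65
ee_pos: [0.5461, -0.1644, 0.2474]
tcp_rot: [[0.7, -0.715, -0.004], [-0.715, -0.7, 0.003], [-0.005, 0.001, -1.0]]
contact_force: [-0.4, 0.3, -0.4]
finger_gap: 0.0003
finger_force: 0.0
```

Run:
```python
from h import *
go([.548,-.166,.180])
d=imaging.get_image("side");cv2.imwrite("pics/z5.png",cv2.resize(d["img"][160:280,250:410,::-1],(640,480),interpolation=cv2.INTER_CUBIC))
```

```text
t 6.65 pos [ 0.5461 -0.1644  0.2474] tool d [ 0.0029 -0.0003  0.0674] yaw -45.6 turn None F [-0.4  0.3 -0.4]
```

View pics/z5.png

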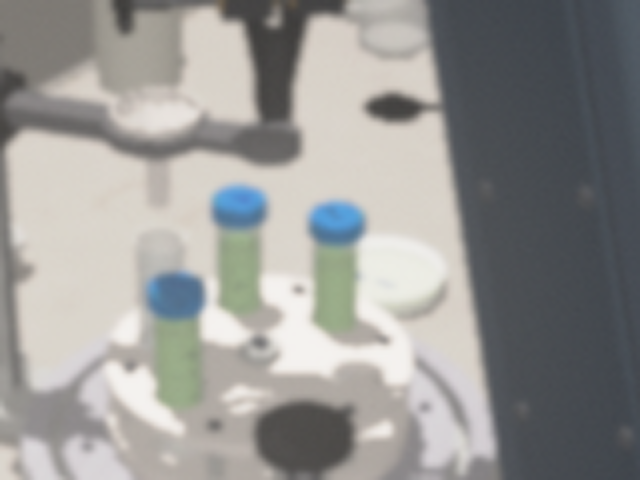

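Knob rim top edge at row 260 matches fully up (locked). Fingertips stand over the tab at crop (275,120), and the mouth (160,240) is under the spout (158,200). Push down.

hand_motion --motion '{"rows":[[0, 0.002, 0, 0.008, 0], [0, 0.002, 0, 0.015, 0], [0, 0.002, 0, 0.022, 0], [0, 0.002, 0, 0.029, 0], [0, 0.002, 0, 0.036, 0], [0, 0.002, 0, 0.043, 0], [0, 0.002, 0, 0.05, 0], [0, 0.002, 0, 0.056, 0], [0, 0.002, 0, 0.06, 0], [0, 0.002, 0, 0.06, 0]]}'

```text
time_s: 7.7
ee_pos: [0.5493, -0.1678, 0.1882]
tcp_rot: [[0.699, -0.715, -0.001], [-0.715, -0.699, -0.0], [-0.001, 0.001, -1.0]]
contact_force: [0.1, 0.0, 0.2]
finger_gap: 0.0002
finger_force: 0.0
```

hand_motion --motion '{"rows":[[0, 0, 0, 0.002, 0], [0, 0, 0, 0.004, 0], [0, 0, 0, 0.005, 0], [0, 0, 0, 0.005, 0]]}'

```text
time_s: 8.1
ee_pos: [0.5496, -0.1681, 0.1844]
tcp_rot: [[0.699, -0.715, 0.0], [-0.715, -0.699, -0.001], [0.001, 0.0, -1.0]]
contact_force: [-1.4, -1.0, 3.5]
finger_gap: 0.0003
finger_force: 1.5
```

hand_motion --motion '{"rows":[[0, 0, 0, 0.001, 0], [0, 0, 0, 0.002, 0], [0, 0, 0, 0.002, 0], [0, 0, 0, 0.002, 0]]}'

```text
time_s: 8.5
ee_pos: [0.5497, -0.1681, 0.1843]
tcp_rot: [[0.699, -0.715, 0.001], [-0.715, -0.699, -0.002], [0.002, 0.0, -1.0]]
contact_force: [-4.0, 0.0, 12.5]
finger_gap: 0.0007
finger_force: 6.6
```

hand_motion --motion '{"rows":[[0, 0, 0, 0.001, 0], [0, 0, 0, 0.0015, 0], [0, 0, 0, 0.0015, 0]]}'

```text
time_s: 8.8
ee_pos: [0.5497, -0.1681, 0.1843]
tcp_rot: [[0.699, -0.715, 0.001], [-0.715, -0.699, -0.002], [0.002, 0.0, -1.0]]
contact_force: [-6.8, 2.6, 19.9]
finger_gap: 0.0006
finger_force: 10.4
```

At the stop (z = 0.1843, 184 mm expected, force rising to 20 N). Draw clear upward and look.

hand_motion --motion '{"rows":[[0, 0, 0, -0.004, 0], [0, 0, 0, -0.01, 0], [0, 0, 0, -0.03, 0], [0, 0, 0, -0.06, 0], [0, 0, 0, -0.1, 0], [0, 0, 0, -0.13, 0], [0, -0.03, 0, -0.14, 0], [0, -0.06, 0, -0.14, 0], [0, -0.08, 0, -0.14, 0], [0, -0.08, 0, -0.14, 0]]}'

```text
time_s: 9.8
ee_pos: [0.4917, -0.1084, 0.3204]
tcp_rot: [[0.7, -0.714, -0.002], [-0.714, -0.7, 0.001], [-0.002, 0.0, -1.0]]
contact_force: [1.2, -0.1, 0.1]
finger_gap: 0.0007
finger_force: 0.0
```

hand_motion --motion '{"rows":[[0, 0, 0, 0, 0], [0, 0, 0, 0, 0], [0, 0, 0, 0, 0]]}'

```text
time_s: 10.1
ee_pos: [0.4945, -0.1113, 0.3202]
tcp_rot: [[0.698, -0.716, 0.0], [-0.716, -0.698, -0.0], [0.0, 0.0, -1.0]]
contact_force: [-0.0, -0.4, 0.5]
finger_gap: 0.0008
finger_force: 0.0
```

Run:
```python
from h import *
d=imaging.get_image("side");cv2.imwrite("pics/z6.png",cv2.resize(d["img"][160:310,220:400,::-1],(720,600),interpolation=cv2.INTER_CUBIC))
```

```text
(no output)
```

View pics/z6.png

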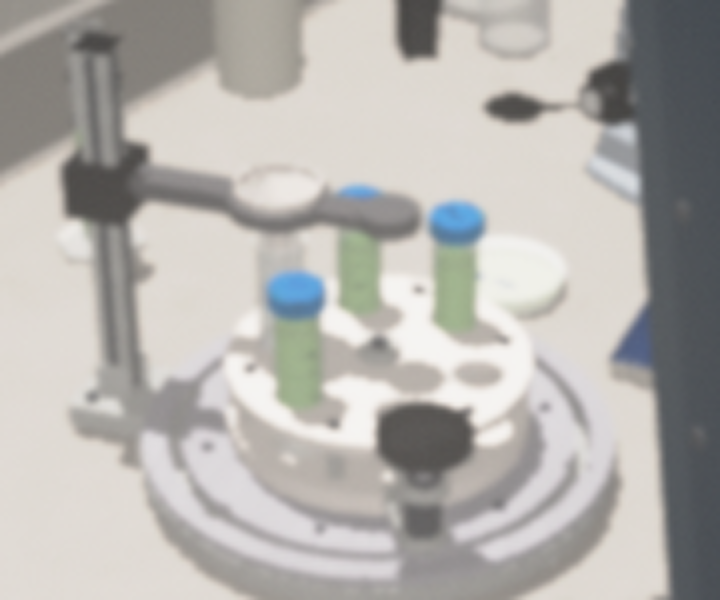

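The funnel is fully down (tab at (385,215), slide block at (100,185)). The spout stands in the open tube at (280,265), the knob is up, and the arm is clear.

```bash
python3 -c "
from cell import manip, imaging, telemetry
print(manip.job_done())"
```

```text
the job is handed in; nothing more can be done
None
```

The job is handed in at about 10 s: the table was turned one hole (−60°) and locked with the knob up, the funnel was pushed to its stop with the spout in the open tube, and the arm was drawn clear; no verdict was printed.

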